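# Shut down the spice grinder and put its jar in the wash basket

### The arm

A 6-joint arm with a two-finger parallel gripper is mounted at the origin on a cart in front of the work surface, level with it; the furniture and walls round the work are solid. World frame = base frame: x ahead of the robot, y to its left, z up, the work surface at z = 0. Lengths are in m, angles in rad, forces in N, time in s.
With the tool pointing down it reaches from about 0.35 to 0.85 m from the base axis. Payload 8.1 kg.
Tool frame: the origin (TCP) lies on the centre line of the jaws, within the pads' length; the fingertips stand manip.finger_overhang ahead of it and the grasp point (between the pads) lies 3 mm ahead of it (manip.finger_overhang is the distance from the TCP to the fingertips, in m); z points along the fingers, y is the line along which they close (so a half turn about z gives the same grasp; the last joint's range is limited). The gripper opens to 93 mm and grips with 3 to 60 N. Pads are 15 mm wide; open, the fingers measure 128 mm over their backs; the gripper's body (75 mm by 188 mm) begins 65 mm behind the grasp point.
Start: joints at [1.186, 0.13, 1.488, -0, 1.523, -0.085], TCP at [0.177, 0.573, 0.241] pointing down, gripper open.
Joint ranges: [-2.96, 2.96], [-0.89, 2.26], [0.02, 2.5], [-1.34, 4.48], [0, 2.73], [-2.66, 2.66]. Speed limits (rad/s): [2.39, 2.39, 2.79, 3.14, 3.14, 3.14].

### API

Orientations are given as a unit quaternion [w, x, y, z].
In Python, from rig import manip, read_camera, close_job gives the robot as it stands.
- The arm moves only by the tool carry_out, never from a script. Its argument "moves" is a list of rows, each a list of 6 numbers: the shift along the world's x, y, z in units of 30 mm (1.0 is 30 mm), then the turn, a rotation vector about the world's x, y, z in units of 6 degrees (1.0 is 6 degrees). A call has 1 to 5 rows; each row is the pose to reach, as a shift and turn from the pose commanded when the call began; what a row does not reach only later rows make up. A row lasts 1/8 s, in which the tool goes at most 62.5 mm and 10.7 degrees, less where a joint would pass 70% of its speed; a pose out of reach is approached as far as the arm can. A call with a gripper value outside its range is refused whole. "claw" is the finger opening in mm, from 0 to 93, set as the call begins (left out, the last holds). The fingers move at their own pace and stop on an object; "squeeze" is the grip in N (left out, the last holds). Time passes only in rows, so rows that repeat a pose let the fingers close. It gives the time, the measured TCP pose, the force, the opening and the grip force at its end, in the units of the state.
- manip.get_state(): the state, without advancing time (a new reading comes with each control period).
- read_camera(name): name is "scene" or "top" or "wrist"; returns a dict with "img" (480x640x3 uint8, red, green, blue), "z_map" (480x640 float32, m along the optical axis (not along the pixel's ray), 0 where there is no reading), "intrinsics" (3x3 intrinsics, pixels), "rvec" (rotation vector, rad) and "tvec" (3), from world to camera coordinates, as OpenCV has them; the wrist camera has in their place "T_tool_cam" (4x4, takes a point from camera to tool coordinates, whose origin is the TCP and whose axes are the flange's). Camera axes: x right, y down, z forward; pixel columns grow to the right and rows downward; lengths in m; the calibration is good to about 2 mm. A picture is of the moment at which its call begins: read the wrist's pose just before it.
- close_job(): hands the job in; it is judged then, once.
The state is a dict: "time_s": time; "qpos": joint angles; "joint_velocities": joint speeds; "tau": joint torques, N m; "tcp_pos": TCP position; "eef_rot": TCP orientation; "ft_force": force on the tool from outside, world axes, zero at the start; "ft_torque": the same for the moment, N m; "opening": finger opening in m; "grip_force": force on a finger pad.
Only numpy, scipy, OpenCV 4.12 (cv2) and the standard library are available. Lean on these libraries where they do the work, as an engineer would, in place of code of your own. Each camera call takes 0.05 s, during which the arm holds its last target. There are 200 camera calls.

### The job

The spice grinder has been left running on high: flip its red motor switch off first, and also set its black speed switch back to low (both bats thrown over towards the front of the machine). Then twist the jar anticlockwise until it comes free of its bayonet, lift it off and stand it upright on the floor of the white wash basket, in the free end beside what is already there, setting it down gently. Do not shift or knock over the bottles, jars, tumbler and mill standing about.

Things in the scene. Friction and masses are not known exactly. Their poses are not given: they have to be found in the camera images.
- grinder: Grey bench spice grinder, 264 x 156 mm, fixed. Origin: middle of its footprint, at the surface. +x runs from its front (low switch deck) to its back (tower with the jar), z up; at yaw 0 the front faces the robot. Front part, x -0.142 to 0: sloping deck, z 0.042 at the front edge to 0.076 at x = 0. Rear part, x 0 to 0.125: tower 0.094 high.
- deck (a point): Point on the deck midway between the toggles: (-0.084, 0, 0.055) in the grinder's frame, same axes. Red motor toggle at y = +0.036, black speed toggle at y = -0.036. Three guard hoops of 6 mm wire, 14 mm high over the deck, run along x at y = -0.070, 0 and +0.070, from x = -0.112 to -0.056 in the grinder's frame.
- socket (a point): Centre of the seat on which the jar stands in the bayonet socket on the tower: (0.062, 0, 0.100) in the grinder's frame, same axes. Steel ring 89 mm across, its rim 12.5 mm above the seat, with an overhanging lip with three gaps; the lip holds the jar's lugs down until they are turned to the gaps.
- motor_switch (a joint): Red motor toggle. 0 = on: bat thrown to the back (starts there); 0.60 rad = off: bat thrown to the front (-x of the grinder). Over-centre: it springs to the nearer end from either side of 0.30; flipping takes about 2 N at the tip. It leans 0.30 rad either way from the deck's normal, which itself leans 13 degrees to the front.
- motor_tip (a point): Tip of the red bat, 39 mm from its pivot just below the deck (about 36 mm above the deck); the bat is a round sleeve 12 mm thick.
- speed_switch (a joint): Black speed toggle, same make and feel: 0 = high (thrown to the back; starts there), 0.60 rad = low (thrown to the front).
- speed_tip (a point): Tip of the black bat, as for the red one.
- jar: Grinding jar, lid fixed, 0.25 to 0.5 kg: steel body 66 mm across, 125 mm high over all. Origin: centre of its underside, z up. Foot 60 mm across with three lugs that reach 37 mm from the axis, in the lowest 6 mm; lid 68 mm across, z 0.089 to 0.100. Starts locked on the socket, its axes along those of the grinder.
- jar_mark (a point): Red mark low on the jar's front (-x) side, 27 mm up, that shows how it is turned. Anticlockwise from above, the jar clicks out of a spring detent in the first 25 degrees (about 0.5 N m), then turns easily to a stop at about 71 degrees (1.24 rad). From 62 degrees (1.08 rad) on it lifts straight up; the lugs are out after 13 mm.
- jar_grip (a point): Top centre of the black grip bar on the jar's lid, 0.125 above its underside. The bar is 16 mm wide along the jar's x, 56 mm long along its y and stands 25 mm above the lid.
- basket: White slotted plastic wash basket, loose, 0.8 kg, 218 mm (its x) by 328 mm (its y) over the rim, 105 mm high. Origin: centre of its underside. Inside: 172 mm along x, 282 mm along y, floor 4 mm above the origin. The -y end is taken by the tumbler and the mill; the +y end is free.
- tumbler: Teal tumbler, 80 mm across at the rim, 112 mm high, upright in the -y end of the basket. Origin: centre of its underside.
- mill: Grey pepper mill, 44 mm across, 90 mm high, upright in the -y end of the basket. Origin: centre of its underside.
- sauce_bottle: Bottle with green cap, 50 x 83 mm (x, y) and 182 mm high, standing close beside the grinder, on either flank. Origin: centre of its underside.
- spice_jar: Square spice jar with red cap, 47 mm wide, 97 mm high, standing on the other flank of the grinder. Origin: centre of its underside.
- white_bottle: White bottle, 48 x 83 mm, 202 mm high, standing at the back between grinder and basket. Origin: centre of its underside.
- black_cap_jar: Spice jar with black cap, 40 mm across, 105 mm high, standing at the back beside the white bottle. Origin: centre of its underside.
Not all that is in view belongs to the job. What is shaped like the jar but blue, pink or purple is not meant.

How it is judged:
By the outcome, as a careful person would: the job done as asked, in the order asked, and still so for the second after the job is handed in, with the robot touching nothing.
It also fails if it takes over 58 s, if anything falls off the work surface, if the arm or the gripper's body presses on something with over 40 N, if the wrist force passes 120 N, or if a joint passes its speed limit or range.

## Working session

There is one attempt and no reset: what is moved stays moved. The work goes in short steps, Python scripts to look and compute and a tool call to move; the robot and the scene stay as the last step left them, time stands still between calls to the robot, and variables do not carry over. Pictures are saved under pics/ and viewed, at most 10 in all, crops included, and the job is handed in when it is done.

Besides the shell and the picture viewer there is one more tool, called after "Call:" as name(argument=value, ...), one argument or row to a line, values as JSON. carry_out: Moves the arm, as the interface text tells. Its arguments: {"type":"object","properties":{"moves":{"type":"array"},"claw":{"type":"number"},"squeeze":{"type":"number"}},"required":["moves"]}

```bash
mkdir -p pics; cat > h.py <<'E'
import numpy as np, cv2
from rig import manip, read_camera, close_job
from scipy.spatial.transform import Rotation as R
def cam(n):
    s=manip.get_state(); c=read_camera(n)
    if 'rvec' in c:
        Rm=cv2.Rodrigues(np.array(c['rvec'],float))[0]; t=np.array(c['tvec'],float).ravel()
        c['Rwc']=Rm.T; c['o']=-Rm.T@t
    else:
        q=s['eef_rot']; Rt=R.from_quat([q[1],q[2],q[3],q[0]]).as_matrix(); T=np.array(c['T_tool_cam'])
        c['Rwc']=Rt@T[:3,:3]; c['o']=Rt@T[:3,3]+np.array(s['tcp_pos'])
    return c
def cloud(c):
    K=c['intrinsics']; v,u=np.mgrid[:480,:640]; z=c['z_map']
    p=np.stack([(u-K[0,2])/K[0,0]*z,(v-K[1,2])/K[1,1]*z,z],-1)
    return p@c['Rwc'].T+c['o']
def ray(c,u,v):
    K=c['intrinsics']; d=c['Rwc']@np.array([(u-K[0,2])/K[0,0],(v-K[1,2])/K[1,1],1]); return c['o'],d
def atz(c,u,v,z):
    o,d=ray(c,u,v); return o+d*(z-o[2])/d[2]
def save(n,im): cv2.imwrite('pics/'+n,im[...,::-1])
E
python3 - <<'E'
from h import *
s=manip.get_state(); print(s, manip.finger_overhang)
for n in('scene','top'):
    c=cam(n); print(n,c['o'],c['Rwc'][:,2]); save(n+'0.png',c['img']); np.save(n+'0.npy',cloud(c))
E
```

```text
{'time_s': 0.0, 'qpos': array([ 1.18561146e+00,  1.31133798e-01,  1.48925631e+00,  9.96229838e-06,
        1.52300033e+00, -8.53870000e-02]), 'joint_velocities': array([-7.57260421e-05,  2.56594648e-04, -2.76475898e-04,  6.83700216e-04,
        2.64256718e-04, -1.90219234e-04]), 'tau': array([-3.51464856e-03, -5.59805775e+01, -4.91779375e+01,  7.64397718e-02,
        3.46838334e-02, -1.14540508e-04]), 'tcp_pos': array([0.17696814, 0.57276442, 0.23961637]), 'eef_rot': array([-2.14389186e-04,  1.49338379e-01,  9.88785741e-01, -8.72967206e-04]), 'ft_force': array([-0.0839442 , -0.05690268,  0.2967568 ]), 'ft_torque': array([ 0.05358659, -0.00716569, -0.00607596]), 'grip_force': 0.0, 'opening': 0.09289382465129514} 0.022
scene [-0.50728071 -0.5361423   1.16713407] [ 0.67895761  0.37245041 -0.63269049]
top [0.29048663 0.05146893 1.65799402] [ 0.19471996  0.01260925 -0.98077783]
```

View pics/scene0.png

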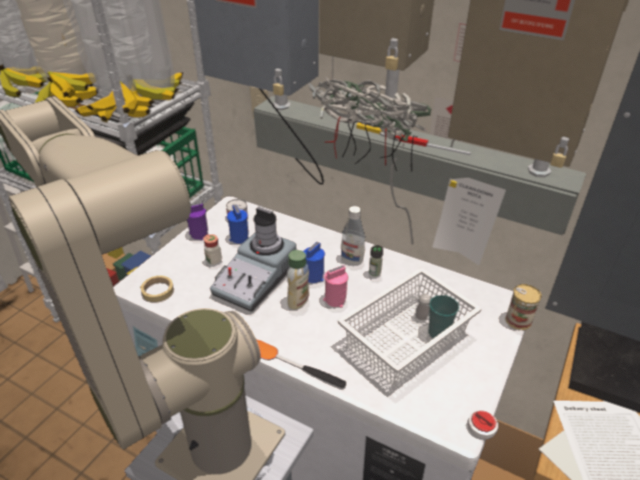

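View pics/top0.png

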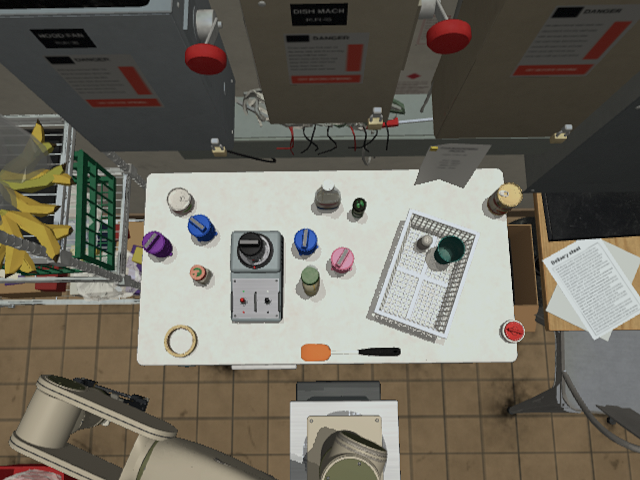

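The top view shows the grinder at about (257,275) with its jar at (253,248) and the toggles near (242,300) and (268,300). The basket is at (425,275), with the tumbler at its far end and the near-left end around (405,305) free. The sauce bottle is at (311,281) and the spice jar at (200,273). A blue lookalike stands at (305,241) and a pink one at (342,262).

```bash
python3 - <<'E'
from h import *
img=cv2.imread('pics/top0.png')[...,::-1].astype(int); P=np.load('top0.npy'); 
def reg(u0,u1,v0,v1,z0,z1):
    q=P[v0:v1,u0:u1].reshape(-1,3); return q[(q[:,2]>z0)&(q[:,2]<z1)]
print('table z',np.median(P[330:345,200:225,2]))
def mar(n,q): 
    r=cv2.minAreaRect(q[:,:2].astype(np.float32)*1000); print(n,len(q),np.round(r[0],1),np.round(r[1],1),round(r[2],1),'zmax',q[:,2].max().round(4), 'med',np.median(q[:,:2],0).round(4))
mar('grinder',reg(222,292,222,330,.03,.105))
mar('tower',reg(222,292,222,330,.085,.105))
mar('jar top',reg(222,292,215,330,.185,.24))
mar('lid+bar',reg(222,292,215,330,.205,.24))
mar('basket',reg(355,490,195,350,.098,.112))
mar('sauce',reg(295,325,255,302,.1,.25)); mar('saucetop',reg(295,325,255,302,.165,.25))
mar('spice',reg(186,215,258,288,.07,.15)); mar('blue',reg(288,325,220,260,.06,.15)); mar('pink',reg(326,360,240,280,.06,.15))
mar('white',reg(310,345,178,216,.1,.25)); mar('blackcap',reg(346,372,190,222,.07,.15)); mar('blueL',reg(185,218,205,245,.06,.15))
mar('tumbler',reg(432,470,230,270,.109,.14)); mar('mill',reg(414,434,230,252,.06,.1))
c=cam('scene')
for n,p in (('top',P),):
    m=(img[...,0]>150)&(img[...,1]<80); v,u=np.where(m[280:325,225:290]); print('red px',u.mean()+225,v.mean()+280, p[v+280,u+225].mean(0), len(u))
for n,f,box in(('t','top0.png',(222,215,292,330)),('s','scene0.png',(195,190,320,320))):
    im=cv2.imread('pics/'+f)[box[1]:box[3],box[0]:box[2]]
    im=cv2.resize(im,None,fx=4.5,fy=4.5,interpolation=cv2.INTER_CUBIC); cv2.imwrite('pics/c_'+n+'.png',im); 
a,b=cv2.imread('pics/c_t.png'),cv2.imread('pics/c_s.png'); h=max(a.shape[0],b.shape[0]); 
o=np.zeros((h,a.shape[1]+b.shape[1],3),np.uint8); o[:a.shape[0],:a.shape[1]]=a; o[:b.shape[0],a.shape[1]:]=b; o=cv2.resize(o,None,fx=.9,fy=.9); print(o.shape); cv2.imwrite('pics/crop.png',o)
E
```

```text
table z 0.0004710729496415489
grinder 3885 [516.5 255.2] [153.5 266.9] 89.1 zmax 0.105 med [0.4919 0.2489]
tower 1235 [542.8 256. ] [148.3 210.1] 89.3 zmax 0.105 med [0.5669 0.2355]
jar top 487 [584.4 255.3] [68.  68.1] 50.1 zmax 0.2335 med [0.5799 0.2546]
lid+bar 186 [583.5 254.7] [57.9 50.3] 53.5 zmax 0.2335 med [0.5829 0.2558]
basket 1722 [ 542.8 -172.4] [378.3 329.9] 69.5 zmax 0.112 med [ 0.542 -0.246]
sauce 395 [496.7  92.2] [74.1 49.9] 2.9 zmax 0.1894 med [0.4907 0.0916]
saucetop 257 [498.2  92.9] [48.5 46.8] 41.7 zmax 0.1894 med [0.4966 0.0917]
spice 229 [523.2 423.5] [44.7 45.2] 72.6 zmax 0.108 med [0.5216 0.4215]
blue 452 [615.7 106.9] [66.5 67.8] 6.6 zmax 0.1342 med [0.6117 0.1066]
pink 448 [558.8  -0.6] [66.7 69.3] 71.2 zmax 0.1349 med [5.553e-01 4.000e-04]
white 415 [747.9  39.6] [74.8 40.4] 89.6 zmax 0.2094 med [0.7401 0.0388]
blackcap 174 [719.9 -54.7] [38.6 39.6] 32.1 zmax 0.1168 med [ 0.717  -0.0539]
blueL 473 [673.4 442.6] [110.   67.9] 63.5 zmax 0.1339 med [0.6576 0.4195]
tumbler 120 [ 576.8 -321.6] [106.3  90.8] 1.1 zmax 0.1264 med [ 0.5818 -0.3315]
mill 127 [ 613.  -252.1] [33.6 33.8] 26.6 zmax 0.0985 med [ 0.61   -0.2496]
red px 241.71428571428572 300.85714285714283 [0.43951703 0.29366179 0.08560913] 7
(526, 789, 3)
```

View pics/crop.png

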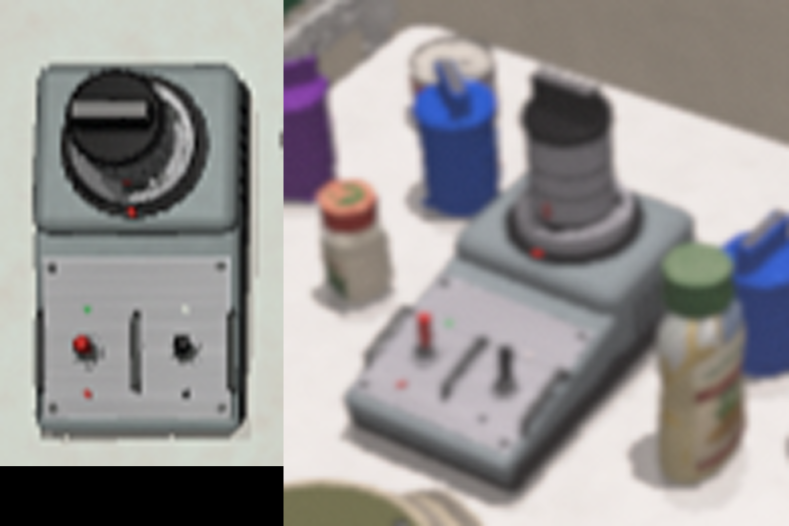

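The crop shows the red bat at (83,343) and the black bat at (182,345), both thrown back. The hoops are visible, and the jar's red mark is in line with the grinder front. The grinder origin comes out at about (0.525, 0.255) with yaw about -0.9°. Next I move close over the deck for a wrist-camera measurement.

Call:
carry_out(
  moves=[
    [1.5,-1.5,0.4,0,0,1],
    [3,-3,0.8,0,0,2],
    [4.5,-4.5,1,0,0,2.7],
    [5,-5,1,0,0,2.7],
    [5,-5,1,0,0,2.7],
  ],
  claw=0,
  squeeze=20,
)

```text
time_s: 0.78
tcp_pos: [0.3285, 0.4219, 0.2706]
eef_rot: [0.0, 0.01, 1.0, -0.0]
ft_force: [-0.8, 0.7, 0.2]
opening: 0.0476
grip_force: 0.0
```

Call:
carry_out(
  moves=[
    [1.5,-1.5,0,0,0,0],
    [3,-3,0,0,0,0],
    [4,-5,0,0,0,0],
    [4,-5,0,0,0,0],
    [4,-5,0,0,0,0],
  ],
)

```text
time_s: 1.4
tcp_pos: [0.4468, 0.2739, 0.2704]
eef_rot: [-0.0, 0.009, 1.0, 0.0]
ft_force: [0.1, 0.5, 0.8]
opening: 0.0014
grip_force: 0.0
```

```bash
python3 - <<'E'
from h import *
s=manip.get_state(); c=cam('wrist'); print(s['time_s'],s['tcp_pos'],s['eef_rot'],s['opening'],c['o'],c['Rwc'][:,2]); print(c['intrinsics'])
save('w1.png',c['img']); np.save('w1.npy',cloud(c)); np.savez('w1.npz',o=c['o'],R=c['Rwc'],K=c['intrinsics'])
E
```

```text
1.4 [0.44675784 0.2739371  0.27040316] [-3.54842402e-04  8.78118404e-03  9.99961354e-01  2.34748915e-04] 0.0013592700823185822 [0.37296184 0.2746327  0.41477243] [ 0.26956882 -0.0045102  -0.96297057]
[[407.91876461   0.         320.01386551]
 [  0.         407.91876461 231.32607652]
 [  0.           0.           1.        ]]
```

View pics/w1.png

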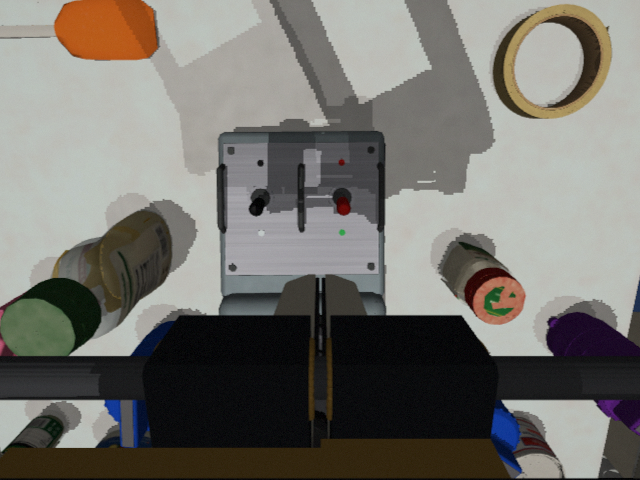

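The wrist view shows the red bat tip at about (344,209), the black tip at (257,210), the middle hoop at x≈302 and the fingers at the bottom centre.

```bash
python3 - <<'E'
from h import *
z=np.load('w1.npz'); P=np.load('w1.npy'); c=dict(o=z['o'],Rwc=z['R'],intrinsics=z['K'])
t=np.load('top0.npy')
for n,u,v in(('red',344,209),('black',257,210)):
    print(n,atz(c,u,v,.090), P[v-2:v+3,u-2:u+3].reshape(-1,3).mean(0)); 
    q=P[195:222,u-16:u+16].reshape(-1,3); q=q[q[:,2]>.075]; print(len(q),q.mean(0),q.min(0),q.max(0))
q=P[125:330,210:392].reshape(-1,3); q=q[(q[:,2]>.03)&(q[:,2]<.098)]; r=cv2.minAreaRect(q[:,:2].astype(np.float32)*1000); print(r)
print('deck corners', P[150,230],P[150,372],P[267,232],P[267,371])
print('hoops', [atz(c,u,197,.068) for u in(222,302,381)])
q=P[280:360,0:110].reshape(-1,3); q=q[q[:,2]>.15]; print('sauce cap',q.min(0),q.max(0))
q=P[200:350,0:200].reshape(-1,3); q=q[(q[:,2]>.05)&(q[:,1]>.04)]; print('sauce body',q.min(0),q.max(0))
E
```

```text
red [0.44533929 0.29296783 0.09      ] [0.44487585 0.29284975 0.09208363]
201 [0.44255571 0.29226968 0.09367949] [0.37296184 0.2746327  0.07533445] [0.45098463 0.29802767 0.41477243]
black [0.44494265 0.22208581 0.09      ] [0.4445019  0.22240908 0.09199675]
210 [0.44101021 0.223359   0.09774953] [0.37296184 0.21499414 0.07541199] [0.44948534 0.2746327  0.41477243]
((465.756591796875, 256.4651184082031), (150.1540069580078, 161.71121215820312), 89.550048828125)
deck corners [0.39961299 0.1945213  0.04754871] [0.40172873 0.32013222 0.04835073] [0.5006957  0.19372937 0.07195892] [0.50293414 0.31808629 0.07175439]
hoops [array([0.43782999, 0.18902285, 0.068     ]), array([0.43902687, 0.25800691, 0.068     ]), array([0.44020886, 0.3261331 , 0.068     ])]
sauce cap [0.37296184 0.06864772 0.15086797] [0.52419355 0.2746327  0.41477243]
sauce body [0.37296184 0.06864772 0.05002481] [0.59445093 0.2746327  0.41477243]
```

Call:
carry_out(
  moves=[
    [0.8,0.6,-1.5,0,0,0],
    [0.8,0.6,-3.2,0,0,0],
    [0.8,0.6,-4.8,0,0,0],
    [0.8,0.6,-5.6,0,0,0],
    [0.8,0.6,-5.6,0,0,0],
  ],
  claw=0,
)

```text
time_s: 2.08
tcp_pos: [0.4683, 0.2922, 0.1]
eef_rot: [-0.002, 0.007, 1.0, -0.001]
ft_force: [-0.6, -0.6, 0.7]
opening: 0.0003
grip_force: 0.0
```

Call:
carry_out(
  moves=[
    [-0.25,0,0,0,0,0],
    [-0.5,0,0,0,0,0],
    [-0.75,0,0,0,0,0],
    [-0.9,0,0,0,0,0],
    [-0.9,0,0,0,0,0],
  ],
)

```text
time_s: 2.7
tcp_pos: [0.4437, 0.2912, 0.1027]
eef_rot: [-0.0, 0.008, 1.0, -0.0]
ft_force: [-0.8, -0.5, 0.1]
opening: 0.0004
grip_force: 0.0
```

Call:
carry_out(
  moves=[
    [0.4,0,1.2,0,0,0],
    [0.9,-0.7,1.5,0,0,0],
    [0.9,-2.15,1.3,0,0,0],
    [0.9,-2.15,0.3,0,0,0],
    [0.9,-2.15,0,0,0,0],
  ],
)

```text
time_s: 3.32
tcp_pos: [0.47, 0.2258, 0.1007]
eef_rot: [-0.002, 0.009, 1.0, -0.001]
ft_force: [-0.6, -0.3, 0.5]
opening: 0.0005
grip_force: 0.0
```

Call:
carry_out(
  moves=[
    [-0.05,0,-0.1,0,0,0],
    [-0.4,0,-0.1,0,0,0],
    [-0.7,0,-0.1,0,0,0],
    [-0.95,0,-0.1,0,0,0],
    [-0.95,0,-0.1,0,0,0],
  ],
)

```text
time_s: 3.95
tcp_pos: [0.4422, 0.227, 0.1]
eef_rot: [0.0, 0.008, 1.0, 0.0]
ft_force: [-0.3, 0.1, 0.2]
opening: 0.0005
grip_force: 0.1
```

Call:
carry_out(
  moves=[
    [0.1,0.1,1.4,0,0,0],
    [0,1,3,0,0,0],
    [0,1,4.5,0,0,0],
    [0,1,5.6,0,0,0],
    [0,1,5.6,0,0,0],
  ],
)

```text
time_s: 4.58
tcp_pos: [0.4441, 0.2575, 0.2712]
eef_rot: [0.003, 0.008, 1.0, 0.001]
ft_force: [0.2, 0.8, 0.0]
opening: 0.0006
grip_force: 0.0
```

```bash
python3 - <<'E'
from h import *
s=manip.get_state(); c=cam('wrist'); print(s['time_s'],s['tcp_pos'],s['eef_rot'],c['o'])
save('w2.png',c['img'])
P=cloud(c)
for m,n in (((c['img'][...,0]>90)&(c['img'][...,1]<45),'red'),((c['img'].max(-1)<45),'dark')):
    mm=m&(P[...,2]>.07)&(P[...,2]<.1)&(P[...,0]<.48)&(P[...,0]>.39)&(abs(P[...,1]-.257)<.06); q=P[mm]; print(n,len(q),q.mean(0),q[q[:,2].argmax()])
E
```

```text
4.575 [0.44413766 0.25751919 0.27120855] [0.00267675 0.00841096 0.99996025 0.00126347] [0.36946588 0.25787047 0.41511938]<stdin>:6: RuntimeWarning: Mean of empty slice.
  ret = um.true_divide(
Traceback (most recent call last):
ValueError: attempt to get argmax of an empty sequence
```

View pics/w2.png

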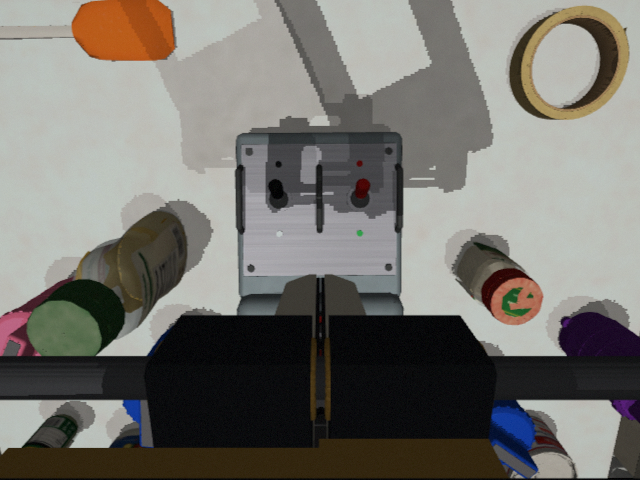

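The picture shows both bats thrown to the front: red tip at (362,186), black tip at (277,187). Next I raise the wrist camera to look at the jar.

Call:
carry_out(
  moves=[
    [0,0,1.8,0,0,0],
    [0.8,0,3.4,0,0,0],
    [1.8,0,4.5,0,0,0],
    [2.3,0,4.5,0,0,0],
    [2.3,0,4.5,0,0,0],
  ],
  claw=93,
)

```text
time_s: 5.25
tcp_pos: [0.5117, 0.2563, 0.3993]
eef_rot: [-0.002, 0.009, 1.0, -0.001]
ft_force: [-1.1, -0.3, 0.7]
opening: 0.0461
grip_force: 0.0
```

```bash
python3 - <<'E'
from h import *
s=manip.get_state(); c=cam('wrist'); print(s['time_s'],s['tcp_pos'],s['eef_rot'],s['opening'],c['o'])
save('w3.png',c['img']); P=cloud(c); np.save('w3.npy',P)
def mar(n,q): 
    r=cv2.minAreaRect(q[:,:2].astype(np.float32)*1000); print(n,len(q),np.round(r[0],1),np.round(r[1],1),round(r[2],1),'z',np.percentile(q[:,2],[1,50,99]).round(4),'mean',q[:,:2].mean(0))
near=(np.hypot(P[...,0]-.587,P[...,1]-.255)<.06)
for a,b,n in((.185,.24,'top'),(.215,.24,'bar'),(.193,.21,'lid')):
    q=P[near&(P[...,2]>a)&(P[...,2]<b)]
    if len(q)>5: mar(n,q)
c=cam('scene'); Q=cloud(c); near=(np.hypot(Q[...,0]-.587,Q[...,1]-.255)<.06)
for a,b,n in((.215,.24,'sbar'),(.193,.21,'slid')):
    q=Q[near&(Q[...,2]>a)&(Q[...,2]<b)]
    if len(q)>5: mar(n,q)
E
```

```text
5.25 [0.51172638 0.25634624 0.39934897] [-2.22718777e-03  8.92286439e-03  9.99957321e-01 -8.82291416e-04] 0.046117941466128735 [0.43847377 0.25738046 0.54399747]
top 4239 [587.7 255.5] [69.5 69.3] 51.5 z [0.1917 0.2012 0.2267] mean [0.5813126  0.25568913]
bar 1328 [587.5 255.8] [55.3 16.4] 89.4 z [0.2156 0.225  0.2271] mean [0.58579773 0.25577779]
lid 2686 [587.7 255.5] [69.5 69.3] 51.5 z [0.1941 0.2004 0.2086] mean [0.57977484 0.25564166]
sbar 94 [583.  251.2] [55.3 27.9] 80.2 z [0.2158 0.2224 0.2286] mean [0.58243353 0.24954538]
slid 196 [576.9 246.1] [54.7 67.1] 28.1 z [0.1933 0.1997 0.2096] mean [0.57308708 0.24570843]
```

View pics/w3.png

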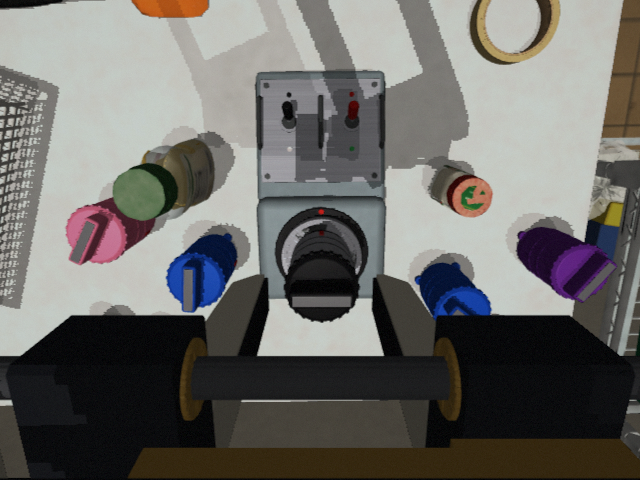

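The jar's bar is at (322,300): centre (0.5875, 0.2556), top z 0.225, along y. That agrees with the model. Next I descend and grip it by its ends.

Call:
carry_out(
  moves=[
    [1.5,0,0,0,0,0],
    [2.5,0,-1.5,0,0,0],
    [2.5,0,-3.3,0,0,0],
    [2.5,0,-4.8,0,0,0],
    [2.5,0,-4.8,0,0,0],
  ],
  claw=93,
)

```text
time_s: 5.98
tcp_pos: [0.5829, 0.2559, 0.2524]
eef_rot: [-0.005, 0.008, 1.0, -0.002]
ft_force: [-0.3, 0.2, -0.3]
opening: 0.0929
grip_force: 0.0
```

Call:
carry_out(
  moves=[
    [0,0,-0.4,0,0,0],
    [0,0,-0.8,0,0,0],
    [0,0,-0.85,0,0,0],
    [0,0,-0.85,0,0,0],
  ],
)

```text
time_s: 6.48
tcp_pos: [0.5869, 0.2568, 0.2338]
eef_rot: [0.0, 0.009, 1.0, 0.0]
ft_force: [-0.1, 0.8, 0.4]
opening: 0.0934
grip_force: 0.0
```

Call:
carry_out(
  moves=[
    [0,-0.03,-0.15,0,0,0],
    [0,-0.03,-0.2,0,0,0],
    [0,-0.03,-0.2,0,0,0],
  ],
)

```text
time_s: 6.85
tcp_pos: [0.5866, 0.2558, 0.2269]
eef_rot: [-0.0, 0.009, 1.0, -0.0]
ft_force: [-0.4, 0.6, -0.2]
opening: 0.0932
grip_force: 0.0
```

Call:
carry_out(
  moves=[
    [0,0,0,0,0,0],
    [0,0,0,0,0,0],
    [0,0,0,0,0,0],
    [0,0,0,0,0,0],
    [0,0,0,0,0,0],
  ],
  claw=0,
  squeeze=55,
)

```text
time_s: 7.48
tcp_pos: [0.5867, 0.2559, 0.2272]
eef_rot: [0.0, 0.009, 1.0, 0.0]
ft_force: [-0.3, 0.7, 0.3]
opening: 0.0554
grip_force: 55.0
```

Call:
carry_out(
  moves=[
    [0,0,0,0,0,1],
    [0,0,0,0,0,2],
    [0,0,0,0,0,3],
    [0,0,0,0,0,4],
    [0,0,0,0,0,5],
  ],
)

```text
time_s: 8.1
tcp_pos: [0.5867, 0.256, 0.2272]
eef_rot: [0.0, -0.252, 0.968, 0.0]
ft_force: [0.2, 1.1, 0.7]
opening: 0.0555
grip_force: 55.0
```

Call:
carry_out(
  moves=[
    [0,0,0,0,0,1.3],
    [0,0,0,0,0,2.6],
    [0,0,0,0,0,3.9],
    [0,0,0,0,0,5],
    [0,0,0,0,0,5],
  ],
)

```text
time_s: 8.72
tcp_pos: [0.5866, 0.2559, 0.2272]
eef_rot: [-0.0, -0.492, 0.87, 0.0]
ft_force: [-0.7, 0.9, 0.3]
opening: 0.0559
grip_force: 55.0
```

Call:
carry_out(
  moves=[
    [0,0,0,0,0,0.6],
    [0,0,0,0,0,1.2],
    [0,0,0,0,0,1.2],
    [0,0,0,0,0,1.2],
  ],
)

```text
time_s: 9.22
tcp_pos: [0.5866, 0.2559, 0.2271]
eef_rot: [-0.0, -0.545, 0.838, 0.0]
ft_force: [-0.4, 0.6, 1.0]
opening: 0.0556
grip_force: 55.0
```

```bash
python3 - <<'E'
from h import *
s=manip.get_state(); print(s['qpos'],s['ft_force'],s['ft_torque'],s['eef_rot'])
c=cam('top'); save('t4.png',c['img']); a=cv2.resize(c['img'][215:330,222:292],None,fx=4,fy=4,interpolation=cv2.INTER_CUBIC)
c=cam('scene'); b=cv2.resize(c['img'][190:305,200:310],None,fx=4,fy=4,interpolation=cv2.INTER_CUBIC); save('c4.png',np.hstack([a,b]))
E
```

```text
[ 3.31182615e-01  2.43799612e-01  1.38519443e+00  6.49274633e-05
  1.51269084e+00 -2.39280659e+00] [-0.4103097   0.55997903  0.97470427] [0.17947199 0.18358665 0.00832868] [-3.68599154e-05 -5.45172235e-01  8.38324061e-01  4.26419466e-05]
```

View pics/c4.png

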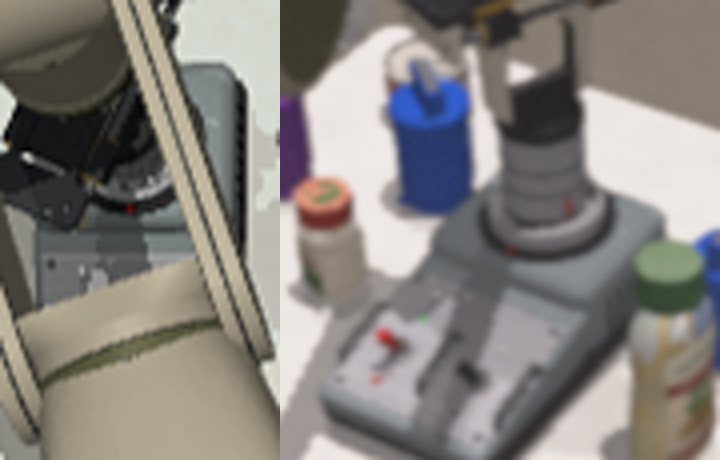

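The jar has turned about 67°: its mark has swung round to (568,205), and both bats still lie to the front. Next I lift it slowly.

Call:
carry_out(
  moves=[
    [0,0,0.15,0,0,0],
    [0,0,0.3,0,0,0],
    [0,0,0.5,0,0,0],
    [0,0,0.7,0,0,0],
    [0,0,0.7,0,0,0],
  ],
)

```text
time_s: 9.95
tcp_pos: [0.5871, 0.256, 0.2492]
eef_rot: [0.001, -0.546, 0.838, -0.0]
ft_force: [-0.7, 0.1, -2.7]
opening: 0.0557
grip_force: 55.0
```

Call:
carry_out(
  moves=[
    [0,0,1,0,0,0],
    [0,0,2.2,0,0,0],
    [0,0,3.4,0,0,0],
    [0,0,4,0,0,0],
    [0,0,4,0,0,0],
  ],
)

```text
time_s: 10.58
tcp_pos: [0.5872, 0.256, 0.3694]
eef_rot: [0.001, -0.546, 0.838, -0.0]
ft_force: [0.5, -0.1, -2.3]
opening: 0.0557
grip_force: 55.0
```

```bash
python3 - <<'E'
from h import *
from scipy.optimize import differential_evolution as DE
for nm,box in(('top0',(355,490,195,350)),('scene0',(330,490,265,395))):
    P=np.load(nm+'.npy')[box[2]:box[3],box[0]:box[1]].reshape(-1,3)
    q=P[(P[:,2]>.099)&(P[:,2]<.110)][:,:2]
    def f(p):
        c,s=np.cos(p[2]),np.sin(p[2]); d=q-p[:2]; x=abs(d@[c,s]); y=abs(d@[-s,c])
        # rim band between inside (86,141) and outer (109,164)
        inn=((x<.109)&(y<.164)&((x>.088)|(y>.143))); return -inn.sum()
    r=DE(f,[(.40,.65),(-.35,-.05),(-.9,.9)],seed=1,popsize=40,maxiter=200,tol=1e-9); print(nm,len(q),r.x,r.fun,np.degrees(r.x[2]))
    x,y,t=r.x; c,s=np.cos(t),np.sin(t)
    for ly in(.141,-.141): print('end',x-s*ly,y+c*ly)
T=np.load('top0.npy')
q=T[205:345,360:485].reshape(-1,3); q=q[(q[:,2]>.109)&(q[:,2]<.125)]; print('tumbler-ish',np.median(q,0))
E
```

```text
top0 1543 [ 0.51589397 -0.24595594  0.89997678] -499.0 51.56487100370297
end 0.4054469095340404 -0.15830636828153666
end 0.626341027203355 -0.3336055091211169
scene0 1829 [ 0.47949618 -0.18054469 -0.35439225] -801.0 -20.30518038245581
end 0.5284260677355757 -0.04830677535762601
end 0.43056630108085703 -0.31278260803479896
tumbler-ish [ 0.55900707 -0.29393759  0.11139929]
```

View pics/t4.png

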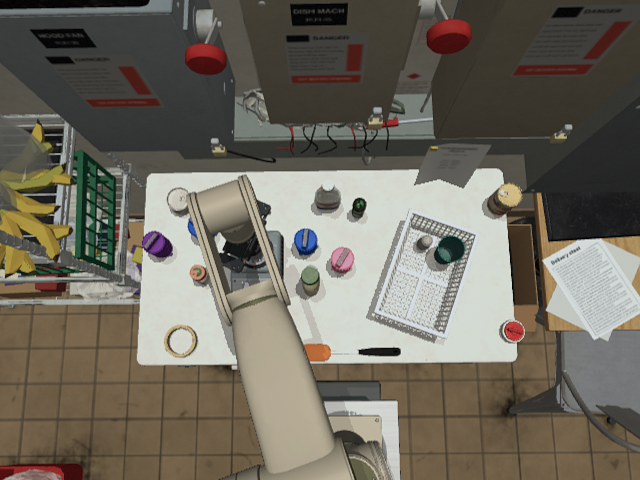

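The top view shows the basket rim corners at about (410,210), (480,222), (441,341) and (369,316). The free +y end is the near one, around (403,305), so the yaw is about 70° and my fit's bounds were too narrow.

```bash
python3 - <<'E'
from h import *
from scipy.optimize import differential_evolution as DE
c=cam('top')
for u,v in((410,210),(480,222),(441,341),(369,316)): print(u,v,atz(c,u,v,.105).round(4))
for nm,box in(('top0',(355,490,195,350)),('scene0',(330,490,265,395))):
    P=np.load(nm+'.npy')[box[2]:box[3],box[0]:box[1]].reshape(-1,3)
    q=P[(P[:,2]>.099)&(P[:,2]<.110)][:,:2]
    def f(p):
        c,s=np.cos(p[2]),np.sin(p[2]); d=q-p[:2]; x=abs(d@[c,s]); y=abs(d@[-s,c])
        return -((x<.109)&(y<.164)&((x>.088)|(y>.143))).sum()
    r=DE(f,[(.40,.65),(-.35,-.05),(.8,1.8)],seed=1,popsize=40,maxiter=200,tol=1e-9); print(nm,len(q),r.x,r.fun,np.degrees(r.x[2]))
    x,y,t=r.x; c2,s=np.cos(t),np.sin(t)
    for ly in(.141,.08,-.141): print('ly',ly,x-s*ly,y+c2*ly)
E
```

```text
410 210 [ 0.701  -0.2039  0.105 ]
480 222 [ 0.6618 -0.4078  0.105 ]
441 341 [ 0.3183 -0.2747  0.105 ]
369 316 [ 0.3906 -0.0739  0.105 ]
top0 1543 [ 0.51460033 -0.24608367  1.20700526] -1345.0 69.15630734632701
ly 0.141 0.3828281338650912 -0.19591308511375155
ly 0.08 0.4398359648862534 -0.21761808919720213
ly -0.141 0.6463725330121037 -0.2962542515323263
scene0 1829 [ 0.51319563 -0.25017989  1.20685947] -1489.0 69.14795397207595
ly 0.141 0.3814307479516025 -0.19999009830120285
ly 0.08 0.43843541391004603 -0.22170341354706669
ly -0.141 0.6449605151693253 -0.3003696868148684
```

Call:
carry_out(
  moves=[
    [-0.2,-0.6,0,0,0,-0.6],
    [-0.6,-1.8,0,0,0,-1.6],
    [-1,-3.1,0,0,0,-2.7],
    [-1.4,-4.4,0,0,0,-3.8],
    [-1.8,-5.7,0,0,0,-4.9],
  ],
)

```text
time_s: 11.25
tcp_pos: [0.5315, 0.0837, 0.3654]
eef_rot: [-0.002, -0.314, 0.949, 0.0]
ft_force: [0.5, -0.7, -3.1]
opening: 0.0554
grip_force: 55.0
```

Call:
carry_out(
  moves=[
    [-0.4,-1.3,0,0,0,-1.1],
    [-0.8,-2.6,0,0,0,-2.2],
    [-1.2,-3.9,0,0,0,-3.3],
    [-1.6,-5.2,0,0,0,-4.4],
    [-2,-6.3,0,0,0,-5.2],
  ],
)

```text
time_s: 11.88
tcp_pos: [0.4715, -0.1053, 0.3656]
eef_rot: [-0.002, -0.047, 0.999, 0.001]
ft_force: [0.3, -0.1, -2.2]
opening: 0.0554
grip_force: 55.0
```

Call:
carry_out(
  moves=[
    [-0.4,-1.2,0,0,0,-1],
    [-0.8,-2.3,0,0,0,-1.9],
    [-1.1,-3.2,0,0,0,-2.6],
    [-1.3,-3.8,0,0,0,-2.9],
    [-1.3,-3.8,0,0,0,-2.9],
  ],
)

```text
time_s: 12.5
tcp_pos: [0.4327, -0.2188, 0.3657]
eef_rot: [-0.002, 0.104, 0.995, 0.001]
ft_force: [0.6, 1.4, -2.7]
opening: 0.0553
grip_force: 55.0
```

```bash
python3 - <<'E'
from h import *
s=manip.get_state(); c=cam('wrist'); print(s['time_s'],s['tcp_pos'],s['eef_rot'],s['qpos'],s['ft_force'],s['opening'])
save('w5.png',c['img']); P=cloud(c); np.save('w5.npy',P)
c=cam('top'); save('t5.png',c['img'])
E
```

```text
12.5 [ 0.43270932 -0.21879215  0.36574754] [-1.63404522e-03  1.03649661e-01  9.94612250e-01  7.41430229e-04] [-5.73818117e-01 -1.95922687e-01  1.58204935e+00 -1.60777016e-04
  1.75905128e+00 -1.93697161e+00] [ 0.628383    1.40433797 -2.68063965] 0.055341734945679816
```

View pics/w5.png

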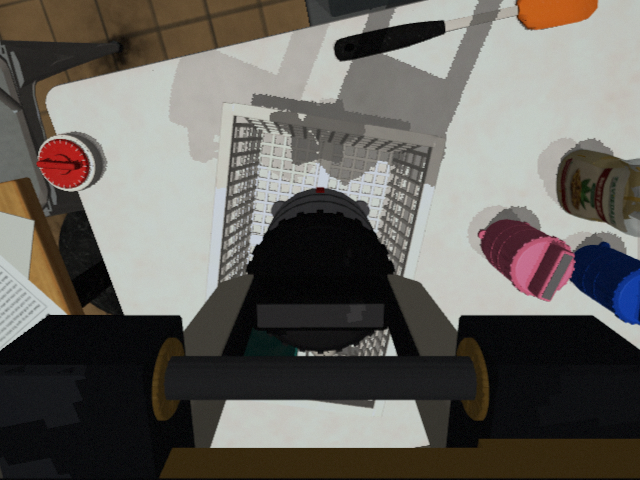

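The jar hangs over the free end of the basket. The near rim runs from (236,112) to (438,140), and the tumbler is just visible at (272,345), well behind the jar. I check the clearances before lowering.

```bash
python3 - <<'E'
from h import *
P=np.load('w5.npy'); q=P[95:290,200:445].reshape(-1,3); q=q[(q[:,2]>.1)&(q[:,2]<.109)][:,:2]
s=manip.get_state()['tcp_pos']
y,x=1.207,None
c,sn=np.cos(1.207),np.sin(1.207); d=q-s[:2]; lx=d@[c,sn]; ly=d@[-sn,c]
print(len(q),'lx',np.percentile(lx,[1,10,50,90,99]).round(3),'ly',np.percentile(ly,[1,50,90,99]).round(3))
f=P[150:250,250:400].reshape(-1,3); f=f[(f[:,2]<.02)]; print('floor z',np.percentile(f[:,2],[10,50,90]))
E
```

```text
6821 lx [-0.106 -0.103 -0.02   0.107  0.111] ly [-0.113  0.044  0.072  0.074]
floor z [-0.00051778  0.00198114  0.00458182]
```

Call:
carry_out(
  moves=[
    [0.3,-0.1,-1,0,0,0],
    [0.3,-0.1,-2.4,0,0,0],
    [0.3,-0.1,-3.8,0,0,0],
    [0.3,-0.1,-4.8,0,0,0],
    [0.3,-0.1,-5.2,0,0,0],
  ],
)

```text
time_s: 13.22
tcp_pos: [0.4418, -0.2195, 0.2095]
eef_rot: [-0.002, 0.102, 0.995, 0.001]
ft_force: [0.1, 1.4, -2.7]
opening: 0.0557
grip_force: 55.0
```

Call:
carry_out(
  moves=[
    [0,0,-0.6,0,0,0],
    [0,0,-1.2,0,0,0],
    [0,0,-1.7,0,0,0],
    [0,0,-2,0,0,0],
    [0,0,-2,0,0,0],
  ],
)

```text
time_s: 13.85
tcp_pos: [0.4423, -0.221, 0.1514]
eef_rot: [-0.001, 0.103, 0.995, 0.0]
ft_force: [0.4, -0.3, -2.5]
opening: 0.0554
grip_force: 55.0
```

Jar bottom is at about 0.024, with the floor at 0.004.

Call:
carry_out(
  moves=[
    [0,0,-0.15,0,0,0],
    [0,0,-0.3,0,0,0],
    [0,0,-0.42,0,0,0],
    [0,0,-0.52,0,0,0],
    [0,0,-0.52,0,0,0],
  ],
)

```text
time_s: 14.48
tcp_pos: [0.4425, -0.2211, 0.1362]
eef_rot: [-0.0, 0.103, 0.995, 0.0]
ft_force: [-0.5, -0.2, -2.9]
opening: 0.0558
grip_force: 55.0
```

Call:
carry_out(
  moves=[
    [0,0,-0.03,0,0,0],
    [0,0,-0.06,0,0,0],
    [0,0,-0.08,0,0,0],
    [0,0,-0.08,0,0,0],
  ],
)

```text
time_s: 14.98
tcp_pos: [0.4426, -0.2211, 0.1341]
eef_rot: [-0.0, 0.103, 0.995, 0.0]
ft_force: [-0.9, -0.4, -3.4]
opening: 0.0556
grip_force: 55.0
```

Call:
carry_out(
  moves=[
    [0,0,-0.03,0,0,0],
    [0,0,-0.06,0,0,0],
    [0,0,-0.06,0,0,0],
  ],
)

```text
time_s: 15.35
tcp_pos: [0.4426, -0.2211, 0.1322]
eef_rot: [-0.0, 0.103, 0.995, 0.0]
ft_force: [-0.3, 0.0, -2.7]
opening: 0.0555
grip_force: 55.0
```

Call:
carry_out(
  moves=[
    [0,0,-0.02,0,0,0],
    [0,0,-0.04,0,0,0],
    [0,0,-0.04,0,0,0],
  ],
)

```text
time_s: 15.72
tcp_pos: [0.4427, -0.2212, 0.1312]
eef_rot: [0.0, 0.103, 0.995, -0.0]
ft_force: [-0.3, -0.5, -2.4]
opening: 0.0555
grip_force: 55.0
```

Call:
carry_out(
  moves=[
    [0,0,-0.02,0,0,0],
    [0,0,-0.04,0,0,0],
    [0,0,-0.04,0,0,0],
  ],
)

```text
time_s: 16.1
tcp_pos: [0.4431, -0.2213, 0.1312]
eef_rot: [0.0, 0.103, 0.995, -0.0]
ft_force: [-2.5, 3.2, 7.0]
opening: 0.0555
grip_force: 55.0
```

Call:
carry_out(
  moves=[
    [0,0,-0.02,0,0,0],
    [0,0,-0.03,0,0,0],
    [0,0,-0.03,0,0,0],
  ],
)

```text
time_s: 16.48
tcp_pos: [0.4434, -0.2214, 0.1312]
eef_rot: [0.001, 0.103, 0.995, -0.0]
ft_force: [-5.4, 2.9, 14.7]
opening: 0.0556
grip_force: 55.0
```

Call:
carry_out(
  moves=[
    [0,0,0.03,0,0,0],
    [0,0,0.05,0,0,0],
    [0,0,0.05,0,0,0],
  ],
)

```text
time_s: 16.85
tcp_pos: [0.4433, -0.2214, 0.1311]
eef_rot: [0.001, 0.103, 0.995, -0.0]
ft_force: [1.8, 0.6, 5.0]
opening: 0.0553
grip_force: 55.0
```

Call:
carry_out(
  moves=[
    [0,0,0,0,0,0],
    [0,0,0,0,0,0],
    [0,0,0,0,0,0],
    [0,0,0,0,0,0],
    [0,0,0,0,0,0],
  ],
  claw=85,
)

```text
time_s: 17.48
tcp_pos: [0.4426, -0.2211, 0.1305]
eef_rot: [-0.0, 0.103, 0.995, 0.0]
ft_force: [-0.7, -0.6, -0.4]
opening: 0.0849
grip_force: 0.0
```

Call:
carry_out(
  moves=[
    [0,0,0.3,0,0,0],
    [0,0,1,0,0,0],
    [0,0,2.2,0,0,0],
    [0,0,3.8,0,0,0],
    [0,0,5,0,0,0],
  ],
)

```text
time_s: 18.1
tcp_pos: [0.443, -0.2213, 0.2836]
eef_rot: [0.001, 0.103, 0.995, -0.001]
ft_force: [0.1, -0.1, -0.1]
opening: 0.085
grip_force: 0.0
```

Call:
carry_out(
  moves=[
    [0,0,1,0,0,0],
    [0,0,2,0,0,0],
    [0,1,2.5,0,0,0],
    [0,2.5,2.5,0,0,0],
    [0,4,2.5,0,0,0],
  ],
)

```text
time_s: 18.73
tcp_pos: [0.4426, -0.1002, 0.3566]
eef_rot: [0.001, 0.103, 0.995, -0.0]
ft_force: [0.4, -0.2, -0.1]
opening: 0.0852
grip_force: 0.0
```

```bash
python3 - <<'E'
from h import *
s=manip.get_state(); print(s['time_s'],s['tcp_pos'],s['opening'])
c=cam('top'); P=cloud(c); c2=cam('scene'); 
near=np.hypot(P[...,0]-.443,P[...,1]+.221)<.05; q=P[near&(P[...,2]>.09)]; print('jar top',len(q),np.percentile(q[:,2],[50,99]),cv2.minAreaRect((q[:,:2]*1000).astype(np.float32)))
a=c['img'][165:375,130:530]; a=cv2.resize(a,(780,410)); b=cv2.resize(c2['img'][190:420,180:560],(312,189)); b=cv2.copyMakeBorder(b,0,1,0,468,0); save('f.png',np.vstack([a,b]))
E
```

```text
18.725 [ 0.44258393 -0.10016377  0.35664062] 0.08523057180861515
jar top 27 [0.10482939 0.10914035] ((415.3003234863281, -205.843505859375), (23.45282745361328, 9.381285667419434), 75.0541763305664)
```

View pics/f.png

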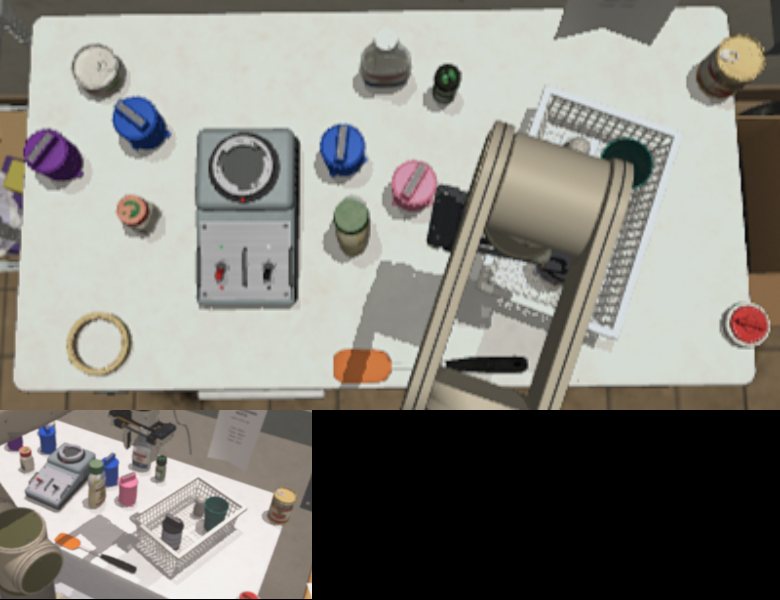

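The jar stands upright in the free end of the basket at (172,530). Both bats lie to the front, everything else is standing, and the arm is clear.

Call:
carry_out(
  moves=[
    [0,0,0,0,0,0],
    [0,0,0,0,0,0],
    [0,0,0,0,0,0],
  ],
)

```text
time_s: 19.2
tcp_pos: [0.4426, -0.102, 0.3555]
eef_rot: [-0.0, 0.103, 0.995, -0.0]
ft_force: [-0.5, -0.7, 0.4]
opening: 0.0851
grip_force: 0.0
```

```bash
python3 -c "
from rig import close_job; print(close_job())"
```

```text
the job is handed in; nothing more can be done
None
```

The job is handed in at 19.2 s: I flipped the red switch off first, then the black one to low, and the jar now stands upright in the free end of the basket with nothing else seen to move; no verdict was returned.

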